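# Click the lens carriage into its stop on the optical rail and switch the lamp on

## Task

Push the lens carriage along the optical rail by its upright tab, towards the ramped click stop, until its sprung pin rides up the ramp and drops into the notch, without pushing it on past the notch; leave it seated there. Then press the grey push switch on top of the blue lamp supply fully down and let it come back up, with the robot clear of everything at the end. Only push with the fingers: do not pinch the tab, pull up the pin's knob or touch the lens, and leave the other things on the bench where they stand.

Things in the scene. Friction and masses are not known exactly. Their poses are not given: they have to be found in the camera images.
- rail: aluminium optical rail, 600 mm long, 60 mm wide, top 52 mm above the bench, fixed. Origin on the bench under its middle; its y axis runs along the rail, z up, -x is the side towards the robot. A lamp (150 mm tall) stands at its +y end and a white screen (195 mm tall) at its -y end, both 220 mm or more from the middle; feet 100 mm wide
- carriage (a joint): position of the lens carriage along the rail's +y axis, m, 0 at the middle of the rail, limits -0.18 and 0.18. Dry friction 1.5 N, more when the pin is on the click stop
- carriage_centre (a point): centre of the carriage's dark steel block, 90 x 90 x 22 mm (top 75 mm above the bench), which rides on the rail. The tab stands off it on the robot's side (rail -x) and the pin on the far side (rail +x)
- tab_left: the half of the carriage's upright push tab that faces the rail's +y. Origin at its centre; 30 mm across the rail, 4 mm along it, 45 mm tall (55 to 100 mm above the bench), 85 mm from the rail's centre line. Push this face to drive the carriage towards -y. A bar as thin as the tab (8 mm), 63 to 71 mm above the bench, joins it to the block 25 mm away
- tab_right: the other half of the same tab, facing the rail's -y, same size, against tab_left (the whole tab is 8 mm thick). Push on this face to drive the carriage towards +y. Fingers pressing both halves at once count as a pinch
- lens: the glass lens in a 56 mm black ring that stands on the carriage over the rail's centre line, centre 117 mm and top 145 mm above the bench. Not to be touched. Origin on the bench under it
- pin (a joint): lift of the sprung pin, m: 0 hanging free, about 0.0065 when riding on the flat top of the click stop, about 0.001 when dropped into the notch. Spring 6 N at 0, rising 0.3 N per mm
- pin_tip (a point): rounded lower tip of the pin, 10 mm diameter, on the far side of the carriage, 63 mm from the rail's centre line. Its black knob (22 mm diameter) shows on top of the carriage, 100 to 114 mm above the bench when the pin hangs free. Not to be pulled up
- click_stop: low steel clamp fixed on the far side of the rail, 54 mm along the rail, same axes as the rail; its top has from either end a 14 mm long ramp rising 8 mm, a 6 mm flat at 53 mm above the bench, and a 14 mm wide V notch in the middle. Origin on the bench under the rail's centre line, level with the notch. At either end of the rail
- notch (a point): where the pin's tip rests when seated in the V notch, 47 mm above the bench. Pushing the pin up the ramp takes about 5 to 7 N, along the flat about 2 to 4 N, then it pulls the carriage into the notch; going on past takes about 10 to 20 N. Once within 4 mm of the notch's middle the pin centres itself
- buffer: plain upright aluminium end buffer, 24 mm along the rail, 90 mm tall, fixed on the far side of the rail at the other end; no notch. Origin on the bench under the rail's centre line
- lamp_supply: blue metal box 120 x 110 x 70 mm (x, y, z), fixed, at the left or right of the bench. Origin at the centre of its underside
- switch_top (a point): centre of the top of the grey round push switch, 28 mm diameter, on top of the lamp supply, 92 mm above the bench when up; it moves down with the switch. A steel collar 44 mm across surrounds it, 82 mm above the bench
- switch (a joint): travel of the switch, m, 0 up, 0.006 fully down (5 N); it springs back up
- meter: bystander: grey demonstration meter 100 x 100 x 50 mm with a small knob (62 mm tall in all), fixed, at the side opposite the lamp supply. Origin under its centre
- candle: bystander: candle in a green glass, 64 mm diameter, 114 mm tall, beyond the rail. Origin under it
- jar: bystander: closed glass jar, 64 mm diameter, 85 mm tall, beyond the rail. Origin under it
- tub: bystander: small white tub, 54 mm diameter, 36 mm tall, between robot and rail. Origin under it
- weight: bystander: brass weight, 40 mm diameter, 44 mm tall, between robot and rail. Origin under it
- spare_lens: bystander: lens in a black ring on a round foot, 56 mm diameter, 90 mm tall, beyond the rail. Origin under it
- screwdriver: bystander: screwdriver 160 mm long lying beyond the rail. Origin under it
Not all that is in view belongs to the job. What is shaped like the lamp_supply but green or red is not meant.

How it is judged:
On the way, in this order (a step that is already met when the one before it is completed fails the run):
1. the pin has dropped into the notch (horizontal distance between pin_tip and notch below 0.003 m and value of joint pin below 0.004 m), for 0.2 s.
2. then the switch is pressed fully down with the carriage seated (all of step 1 and value of joint switch above 0.0045 m and contact force between the fingers and switch above 0.5 N), for 0.05 s.
At the end, for the whole second after the job is handed in: the pin's tip is within 3 mm of the notch's middle along the bench and sunk (pin lift under 4 mm), the carriage is at rest (under 5 mm/s), and the switch has been pressed at least 4.5 mm after that and is back up (within 1 mm) (all of step 1 and linear speed of carriage below 0.005 m/s and value of joint switch below 0.001 m); the robot touches nothing.
It fails at once if the carriage is pushed past the notch (pin more than 9 mm beyond its middle) ((y of notch in the frame of rail above 0 m and y of pin_tip in the frame of click_stop above 0.009 m) or (y of notch in the frame of rail below 0 m and y of pin_tip in the frame of click_stop below -0.009 m)).
It fails at once if the pin is pulled up (more than 10 mm) (value of joint pin above 0.01 m).
It fails at once if the tab is pinched (fingers press both of its halves) (contact force between the fingers and tab_left above 1 N and contact force between the fingers and tab_right above 1 N).
It fails at once if the lens is touched (contact force between any of the fingers, the arm and lens above 0.5 N).
It fails at once if another thing is moved more than 15 mm or tipped (distance of any of candle, jar, tub, weight, spare_lens, screwdriver from where it was at the start of the episode above 0.015 m or angle between any of candle, jar, tub, weight, spare_lens's own z axis and vertical above 0.3 rad).
It also fails if it takes over 64 s, if anything falls off the work surface, if the arm or the gripper's body presses on something with over 40 N, if the wrist force passes 120 N, or if a joint passes its speed limit or range.

## Robot

A 6-joint arm with a two-finger parallel gripper is mounted at the origin on the work surface. World frame = base frame: x ahead of the robot, y to its left, z up, the work surface at z = 0. Lengths are in m, angles in rad, forces in N, time in s.
With the tool pointing down it reaches from about 0.25 to 0.775 m from the base axis. Payload 4 kg.
Tool frame: the origin (TCP) lies midway between the tips of the shut fingers; the grasp point (between the pads) lies 19 mm behind it (arm.tcp_to_grasp is the distance from the TCP to the grasp point, in m); x points along the fingers, y is the direction in which the jaws open and shut, and the axes are right-handed (so a half turn about x gives the same grasp; the last joint's range is limited). The gripper opens to 94 mm and grips with 3 to 60 N. Pads are 16 mm wide; open, the fingers measure 119 mm over their backs; the gripper's body (75 mm by 177 mm) begins 78 mm behind the grasp point.
Start: joints at [1.13, 0.087, 1.371, -0, 1.684, -0.103], TCP at [0.182, 0.519, 0.206] pointing down, gripper open.
Joint ranges: [-3.1, 3.1], [-0.76, 2.03], [0.27, 2.55], [-1.08, 4.22], [0.17, 2.65], [-2.57, 2.57]. Speed limits (rad/s): [2.79, 2.79, 3.14, 3.14, 3.14, 3.14].

## Interface

Orientations are given as a unit quaternion [w, x, y, z].
In Python, from bench import arm gives the robot as it stands. The module is installed in compiled form; this text tells all that it offers.
- The arm moves only by the tool drive_tool, never from a script. Its argument "plan" is a list of rows, each a list of 3 entries, a list of its own where there are three numbers: the shift along the tool's x, y, z in mm, then the turn, a rotation vector about the tool's x, y, z in rad, then the opening in per cent of the stroke, from 0 (shut) to 100 (fully open). A call has 1 to 20 rows; each row is the pose to reach, as a shift and turn from the pose measured when the call began, along the tool's axes at that moment; what a row does not reach only later rows make up. A row lasts 1/10 s, in which the tool goes at most 50 mm and 8.59 degrees, less where a joint would pass 70% of its speed; a pose out of reach is approached as far as the arm can. A call with a gripper value outside its range is refused whole. The fingers move at their own pace and stop on an object; "force" is the grip in N (left out, the last holds). Time passes only in rows, so rows that repeat a pose let the fingers close. It gives the time, the measured TCP pose, the force and the opening at its end, in the units of the state.
- arm.state(): the state, without advancing time (a new reading comes with each control period).
- arm.get_image(name): name is "scene" or "top" or "wrist"; returns a dict with "frame" (420x560x3 uint8, red, green, blue), "range_z" (420x560 float32, m along the optical axis (not along the pixel's ray), 0 where there is no reading), "intrinsics" (3x3 intrinsics, pixels), "R" (3x3) and "t" (3): a world point X has camera coordinates R X + t; the wrist camera has in their place "T_tool_cam" (4x4, takes a point from camera to tool coordinates, whose origin is the TCP and whose axes are the tool frame's). Camera axes: x right, y down, z forward; pixel columns grow to the right and rows downward; lengths in m; the calibration is good to about 2 mm. A picture is of the moment at which its call begins: read the wrist's pose just before it.
- arm.finish_job(): hands the job in, once; it reports no verdict.
The state is a dict: "time": time; "joints": joint angles; "qvel": joint speeds; "effort": joint torques, N m; "position": TCP position; "orientation": TCP orientation; "force": force on the tool from outside, world axes, zero at the start; "ft_torque": the same for the moment, N m; "width": opening from 0.0 (shut) to 1.0 (fully open).
Only numpy, scipy, OpenCV 4.12 (cv2) and the standard library are available. Lean on these libraries where they do the work, as an engineer would, in place of code of your own. Each camera call takes 0.05 s, during which the arm holds its last target. There are 200 camera calls.

## Working session

There is one attempt and no reset: what is moved stays moved. The work goes in short steps, Python scripts to look and compute and a tool call to move; the robot and the scene stay as the last step left them, time stands still between calls to the robot, and variables do not carry over. Pictures are saved under pics/ and viewed, about 8 in all and at most 12, crops included, and the job is handed in when it is done.

Besides the shell and the picture viewer there is one more tool, called after "Call:" as name([rows], argument=value, ...), one row to a line, values as JSON. drive_tool: Moves the arm, as the interface text tells. Its arguments: {"type":"object","properties":{"plan":{"type":"array","items":{"type":"array"}},"force":{"type":"number"}},"required":["plan"]}

```bash
mkdir -p pics; cat > h.py <<'E'
import numpy as np, cv2
from bench import arm
from scipy.spatial.transform import Rotation as Rn
def snap(n,f):
    s=arm.state(); d=arm.get_image(n); d['state']=s
    np.save('pics/'+f+'.npy',d,allow_pickle=True)
    cv2.imwrite('pics/'+f+'.png',d['frame'][:,:,::-1]); return d
def load(f): return np.load('pics/'+f+'.npy',allow_pickle=True).item()
def toolR(s=None):
    q=np.array((s or arm.state())['orientation']); return Rn.from_quat(q[[1,2,3,0]]).as_matrix()
def ext(d):  # cam->world R,t
    if 'R' in d: return d['R'].T, -d['R'].T@d['t']
    T=d['T_tool_cam']; R=toolR(d['state']); return R@T[:3,:3], R@T[:3,3]+np.array(d['state']['position'])
def ray(d,u,v,z):
    R,c=ext(d); r=R@np.linalg.inv(d['intrinsics'])@np.array([u,v,1.]); return c+r*(z-c[2])/r[2]
def cloud(d):
    R,c=ext(d); h,w=d['range_z'].shape; u,v=np.meshgrid(np.arange(w),np.arange(h))
    p=np.stack([u,v,np.ones_like(u)],-1)@np.linalg.inv(d['intrinsics']).T*d['range_z'][...,None]
    P=p@R.T+c; P[d['range_z']==0]=np.nan; return P
E
python3 - <<'E'
from h import *
a=snap('top','top1');b=snap('scene','sc1')
print(arm.state()); print(ext(a)[1],ext(b)[1])
cv2.imwrite('pics/both.png',cv2.resize(np.vstack([a['frame'],b['frame']])[:,:,::-1],None,fx=.71,fy=.71))
E
```

```text
{'time': 0.1, 'joints': array([ 1.12990388e+00,  8.78888520e-02,  1.37209157e+00, -1.22091533e-05,
        1.68358889e+00, -1.03110931e-01]), 'qvel': array([ 0.00133859, -0.00045033, -0.00067333,  0.00025778,  0.00094403,
       -0.00015925]), 'effort': array([ 2.02730276e-03, -3.41253841e+01, -3.03301227e+01,  7.19489576e-02,
        3.04887362e-02, -1.14047409e-04]), 'position': array([0.18207146, 0.51847129, 0.20442284]), 'orientation': array([ 0.6968619 ,  0.11818297,  0.69722914, -0.11953159]), 'force': array([ 0.64961593, -1.00860485, -0.07187801]), 'ft_torque': array([-0.01404727,  0.01003074,  0.00289208]), 'width': 0.999788110892166}
[0.25951281 0.10630198 1.63849627] [ 1.18969775 -0.46704331  0.77077619]
```

View pics/top1.png

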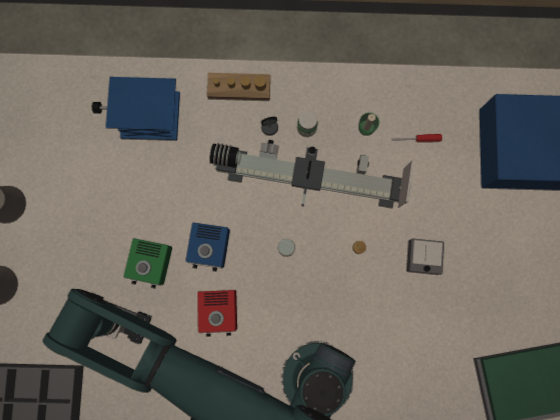

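View pics/sc1.png

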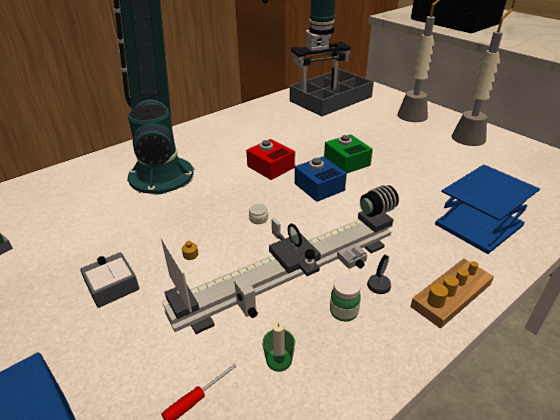

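Both views agree. The top view shows the lamp at the +y end (225,155), the carriage at (308,172), its tab at (304,197), the low click stop at (268,150) and the buffer at (363,162). The blue supply's switch is at (205,251). So the push is towards +y, on tab_right.

```bash
python3 - <<'E'
from h import *
d=load('top1'); f=d['frame']
c=cv2.resize(f[130:215,205:415],None,fx=3.8,fy=3.8,interpolation=cv2.INTER_CUBIC)
cv2.imwrite('pics/crop.png',c[:,:,::-1])
P=cloud(d)
# rail: points with z 0.045..0.058 near rail
m=np.zeros(P.shape[:2],bool); m[140:205,235:400]=1
mm=m&(abs(P[...,2]-.052)<.005)
q=P[mm]; (cx,cy),(w,h),ang=cv2.minAreaRect((q[:,:2]*1000).astype(np.float32)); print('rail',cx,cy,w,h,ang,mm.sum())
for name,lo,hi in [('block',.070,.080),('high',.085,.2)]:
    k=(m&(P[...,2]>lo)&(P[...,2]<hi)).astype(np.uint8)
    n,l,st,ce=cv2.connectedComponentsWithStats(k)
    for i in range(1,n):
        if st[i,4]>5: q=P[l==i]; print(name,st[i],q.mean(0).round(3),q.min(0).round(3),q.max(0).round(3))
hsv=cv2.cvtColor(f,cv2.COLOR_RGB2HSV)
for (u,v) in [(205,251),(358,247),(286,247),(268,150),(363,165),(304,205)]: print((u,v),P[v,u].round(3))
k=(m&(P[...,2]>.03)); print(P[248:254,202:209,2].round(3))
E
```

```text
rail 628.1657104492188 17.637710571289062 486.6033630371094 129.04367065429688 83.66816711425781 2155
block [291 148  34  42 734] [0.613 0.044 0.075] [ 0.56  -0.006  0.07 ] [0.687 0.093 0.08 ]
block [357 160   2   6  10] [ 0.646 -0.108  0.073] [ 0.639 -0.109  0.07 ] [ 0.655 -0.106  0.077]
block [390 177  10  24 131] [ 0.569 -0.22   0.074] [ 0.535 -0.234  0.07 ] [ 0.605 -0.205  0.079]
block [303 190   3   4   7] [0.551 0.053 0.074] [0.548 0.05  0.071] [0.557 0.056 0.078]
high [235 147   6  20  90] [0.641 0.253 0.129] [0.617 0.245 0.097] [0.669 0.26  0.15 ]
high [308 147   8   9  55] [0.67  0.035 0.108] [0.66  0.024 0.085] [0.682 0.045 0.119]
high [358 155  11  17 119] [ 0.642 -0.122  0.09 ] [ 0.616 -0.137  0.085] [ 0.666 -0.106  0.098]
high [306 161   5  19  49] [0.605 0.045 0.134] [0.582 0.039 0.085] [0.632 0.05  0.149]
high [301 194   5  11  30] [0.525 0.056 0.097] [0.511 0.051 0.085] [0.541 0.062 0.104]
high [398 194   2  11  15] [ 0.531 -0.227  0.096] [ 0.517 -0.23   0.086] [ 0.55  -0.225  0.111]
(205, 251) [0.364 0.339 0.09 ]
(358, 247) [ 0.393 -0.115  0.039]
(286, 247) [0.387 0.102 0.038]
(268, 150) [0.686 0.166 0.041]
(363, 165) [ 0.635 -0.122  0.088]
(304, 205) [ 0.524  0.049 -0.006]
[[0.093 0.089 0.089 0.093 0.09  0.095 0.094]
 [0.094 0.088 0.096 0.094 0.09  0.088 0.086]
 [0.089 0.089 0.091 0.094 0.095 0.095 0.092]
 [0.09  0.096 0.093 0.09  0.088 0.09  0.088]
 [0.091 0.095 0.091 0.088 0.095 0.093 0.09 ]
 [0.085 0.094 0.09  0.096 0.085 0.093 0.085]]
```

View pics/crop.png

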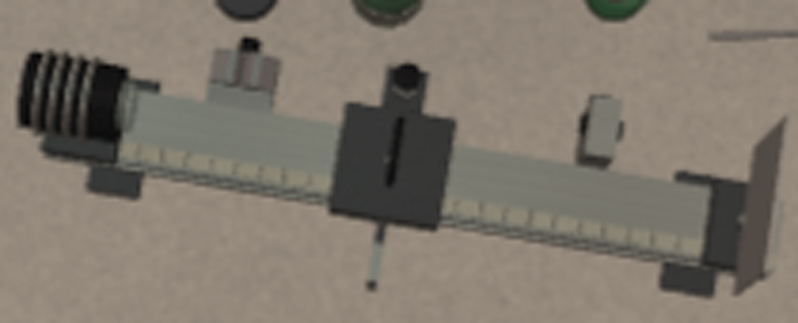

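The crop, at 3.8x with offset (205,130), shows the lens at (395,150), the pin knob at (407,75), the tab at (372,275), the click stop at (244,75) and the plain buffer at (602,130). The rail's yaw is about -8°. Next I'll work out a viewing pose for the wrist camera.

```bash
python3 - <<'E'
from h import *
d=snap('wrist','w0'); print(d['T_tool_cam'].round(3),d['intrinsics'].round(0)); s=arm.state(); R=toolR(s); print(R.round(3),s['position'],s['time'])
# target: tool x down, tool z along rail? rail yaw -8.3deg
a=np.deg2rad(-8.3); ex=np.array([np.cos(a),np.sin(a),0]); ey=np.array([-np.sin(a),np.cos(a),0])
for sg in (1,-1):
  for nm,y in (('y||rail',ey*sg),('y||railx',ex*sg)):
    x=np.array([0,0,-1.]); G=np.stack([x,y,np.cross(x,y)],1); print(nm,sg,Rn.from_matrix(R.T@G).as_rotvec().round(3))
for p in ([.52,.05,.33],[.45,-.02,.3]): print(R.T@(np.array(p)-s['position'])*1000)
E
```

```text
[[ 0.    -0.285  0.959 -0.18 ]
 [ 1.     0.    -0.     0.   ]
 [ 0.     0.959  0.285 -0.083]
 [ 0.     0.     0.     1.   ]] [[292.   0. 286.]
 [  0. 292. 211.]
 [  0.   0.   1.]]
[[-0.001  0.331  0.943]
 [-0.001  0.943 -0.331]
 [-1.    -0.002 -0.   ]] [0.1821105  0.51855345 0.20459409] 0.15
y||rail 1 [-0.193 -0.     0.002]
y||railx 1 [1.378e+00 1.000e-03 1.000e-03]
y||rail -1 [2.949e+00 2.000e-03 0.000e+00]
y||railx -1 [-1.764e+00 -2.000e-03  1.000e-03]
[-124.94621066 -330.29160138  474.06138342]
[ -94.79239161 -419.48573695  431.22269323]
```

Call:
drive_tool([
  [[-45,0,0],[0,0,0],0],
  [[-45,-23,35],[-0.02,0,0],0],
  [[-45,-46,70],[-0.04,0,0],0],
  [[-45,-70,105],[-0.05,0,0],0],
  [[-45,-93,140],[-0.07,0,0],0],
  [[-45,-116,175],[-0.09,0,0],0],
  [[-45,-139,210],[-0.1,0,0],0],
  [[-45,-162,245],[-0.12,0,0],0],
  [[-45,-185,280],[-0.14,0,0],0],
  [[-45,-208,315],[-0.15,0,0],0],
  [[-45,-231,350],[-0.17,0,0],0],
  [[-45,-254,385],[-0.18,0,0],0],
  [[-45,-277,420],[-0.193,0,0],0],
  [[-45,-289,438],[-0.193,0,0],0],
  [[-45,-289,438],[-0.193,0,0],0],
  [[-45,-289,438],[-0.193,0,0],0],
], force=40)

```text
time: 1.75
position: [0.4993, 0.1009, 0.2495]
orientation: [0.704, 0.051, 0.706, -0.052]
force: [-0.1, -0.2, -0.1]
width: 0.009
```

```bash
python3 - <<'E'
from h import *
d=snap('wrist','w1'); print(toolR().round(3),d['state']['position'],d['state']['force'],d['state']['qvel'].round(3),d['state']['time'])
cv2.imwrite('pics/w1b.png',cv2.resize(d['frame'][:,:,::-1],(800,600),interpolation=cv2.INTER_CUBIC))
E
```

```text
[[-0.002  0.144  0.99 ]
 [-0.001  0.99  -0.144]
 [-1.    -0.001 -0.001]] [0.49929337 0.10085163 0.24947673] [-0.10423866 -0.24788108 -0.10235211] [ 0.028 -0.017  0.004 -0.001  0.002 -0.001] 1.75
```

View pics/w1b.png

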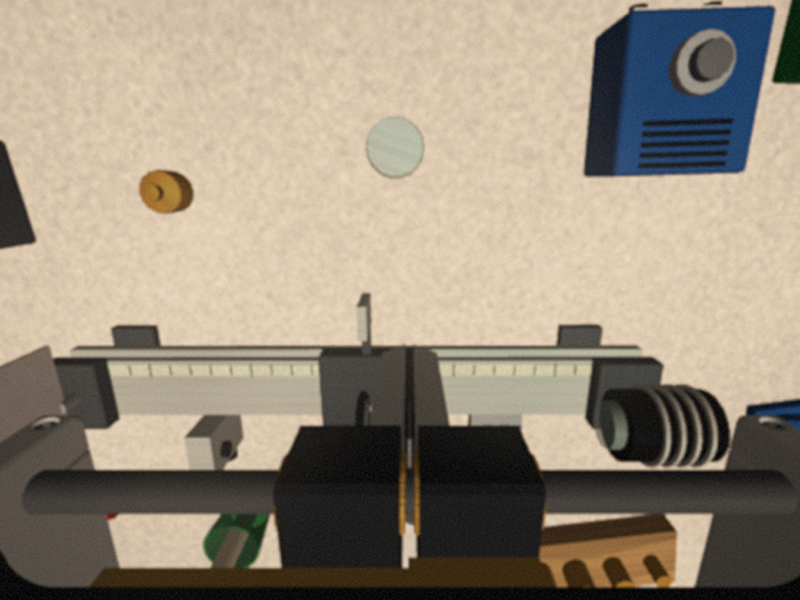

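The wrist view has the rail level in the image, so the yaw is right. It shows the tab at (363,320) and the blue supply's switch at (713,58). The fingers hide the stop and the knob, so I'll move over for one close look.

Call:
drive_tool([
  [[-10,0,40],[0,0,0],0],
  [[-20,10,80],[0,0,0],0],
  [[-30,20,120],[0,0,0],0],
  [[-30,20,150],[0,0,0],0],
  [[-30,20,150],[0,0,0],0],
  [[-30,20,150],[0,0,0],0],
])

```text
time: 2.4
position: [0.6498, 0.1011, 0.2786]
orientation: [0.704, 0.05, 0.707, -0.051]
force: [0.3, 0.6, 0.6]
width: 0.004
```

```bash
python3 - <<'E'
from h import *
d=snap('wrist','w2'); print(d['state']['position'],d['state']['time'])
cv2.imwrite('pics/w2b.png',cv2.resize(d['frame'][60:270,90:370,::-1],None,fx=2.85,fy=2.85,interpolation=cv2.INTER_CUBIC))
E
```

```text
[0.64978021 0.10105533 0.27862538] 2.4
```

View pics/w2b.png

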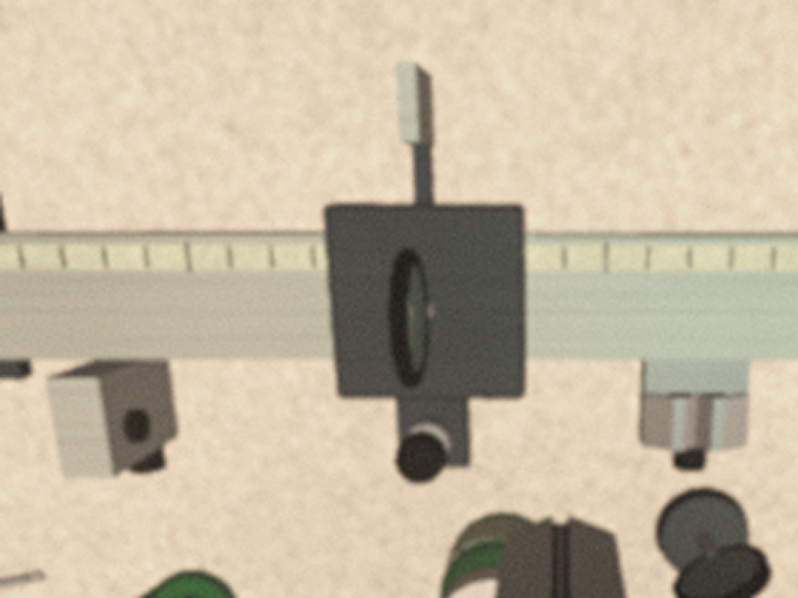

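This crop is at 2.85x with offset (90,60). It shows the tab top at (407,102), the block edges at x = 326 and 524, the knob top at (421,456), and the stop spanning x = 641–747 with its notch between the light flats at about (699,420).

```bash
python3 - <<'E'
from h import *
d=load('w2'); g=lambda u,v,z: ray(d,90+u/2.85,60+v/2.85,z)
a=np.deg2rad(-8.3); ex=np.array([np.cos(a),np.sin(a),0]); ey=np.array([-np.sin(a),np.cos(a),0])
pts=dict(tabtop=(407,102,.1),tab_tl=(398,62,.1),tab_tr=(415,62,.1),blkL=(326,205,.075),blkR=(524,205,.075),blkfl=(340,396,.075),blkfr=(524,396,.075),knob=(421,456,.114),stopL=(641,395,.045),stopR=(747,395,.045),fl1=(674,420,.053),fl1b=(688,420,.053),fl2=(713,420,.053),fl2b=(725,420,.053),rn=(0,232,.052),rn2=(797,232,.052),rf=(200,358,.052),rf2=(700,358,.052))
for k,v in pts.items():
    p=g(*v); print(k,p.round(4),'rail x',round(p@ex*1000,1),'y',round(p@ey*1000,1))
# check yaw by block
p,q=g(*pts['rn']),g(*pts['rn2']); print('yaw',np.degrees(np.arctan2(-(q-p)[0],(q-p)[1])))
P=cloud(d); 
for (u,v) in [(407,102),(421,456),(697,420),(681,420),(425,300)]: print(P[int(60+v/2.85),int(90+u/2.85)].round(3))
s=arm.state(); print('tcp',s['position']@ex*1000,s['position']@ey*1000)
# switch from w1 (crop scale 800/560)
w=load('w1'); k=800/560
for z in (.092,.082): print('switch',ray(w,(713 if z>.09 else 703)/k,(58 if z>.09 else 62)/k,z).round(4))
f=w['frame']; 
E
```

```text
tabtop [0.5265 0.0568 0.1   ] rail x 512.8 y 132.2
tab_tl [0.5114 0.0561 0.1   ] rail x 498.0 y 129.3
tab_tr [0.5124 0.0628 0.1   ] rail x 497.9 y 136.1
blkL [0.5606 0.0088 0.075 ] rail x 553.4 y 89.7
blkR [0.5731 0.0961 0.075 ] rail x 553.2 y 177.8
blkfl [ 0.6472 -0.0038  0.075 ] rail x 640.9 y 89.6
blkfr [0.6595 0.0826 0.075 ] rail x 640.7 y 177.0
knob [0.6705 0.0372 0.114 ] rail x 658.1 y 133.6
stopL [0.6747 0.1395 0.045 ] rail x 647.5 y 235.5
stopR [0.6823 0.1932 0.045 ] rail x 647.3 y 289.7
fl1 [0.6879 0.1541 0.053 ] rail x 658.5 y 251.8
fl1b [0.6889 0.1611 0.053 ] rail x 658.4 y 258.8
fl2 [0.6907 0.1736 0.053 ] rail x 658.4 y 271.5
fl2b [0.6916 0.1796 0.053 ] rail x 658.4 y 277.5
rn [ 0.5502 -0.154   0.052 ] rail x 566.7 y -72.9
rn2 [0.6041 0.2217 0.052 ] rail x 565.8 y 306.6
rf [ 0.623  -0.0756  0.052 ] rail x 627.4 y 15.2
rf2 [0.6582 0.1702 0.052 ] rail x 626.8 y 263.5
yaw -8.165541901016947
[0.526 0.056 0.101]
[0.67  0.036 0.114]
[0.691 0.166 0.045]
[0.687 0.156 0.054]
[0.606 0.048 0.096]
tcp 628.0048299381483 193.6175565046976
switch [0.3664 0.3411 0.092 ]
switch [0.3665 0.3407 0.082 ]
```

The measurements agree with each other: block width 88 mm, stop length 54 mm, yaw -8.2°, and heights as given. The carriage must travel about 131 mm (tab face at rail y 129 → 260). Next I'll come down on the tab's -y side.

Call:
drive_tool([
  [[0,-30,-30],[0,0,0],0],
  [[10,-60,-60],[0,0,0],0],
  [[30,-85,-90],[0,0,0],0],
  [[60,-106,-118],[0,0,0],0],
  [[80,-106,-118],[0,0,0],0],
  [[110,-106,-118],[0,0,0],0],
  [[140,-106,-118],[0,0,0],0],
  [[170,-106,-118],[0,0,0],0],
  [[190,-106,-118],[0,0,0],0],
  [[204,-106,-118],[0,0,0],0],
  [[204,-106,-118],[0,0,0],0],
  [[204,-106,-118],[0,0,0],0],
])

```text
time: 3.65
position: [0.5171, 0.0129, 0.0772]
orientation: [0.705, 0.05, 0.706, -0.051]
force: [0.4, -0.5, -0.2]
width: 0.007
```

```bash
python3 - <<'E'
from h import *
s=arm.state(); a=np.deg2rad(-8.2); ex=np.array([np.cos(a),np.sin(a),0]); ey=np.array([-np.sin(a),np.cos(a),0])
print(s['position']@ex*1000,s['position']@ey*1000,s['position'],s['force'],toolR().round(4))
d=snap('wrist','w3'); cv2.imwrite('pics/w3b.png',cv2.resize(d['frame'][:,:,::-1],(800,600),interpolation=cv2.INTER_CUBIC))
E
```

```text
509.9828241784454 86.5526091235382 [0.51711378 0.01292941 0.07720646] [ 0.38125134 -0.46673315 -0.21990125] [[-7.000e-04  1.417e-01  9.899e-01]
 [-8.000e-04  9.899e-01 -1.417e-01]
 [-1.000e+00 -9.000e-04 -6.000e-04]]
```

View pics/w3b.png

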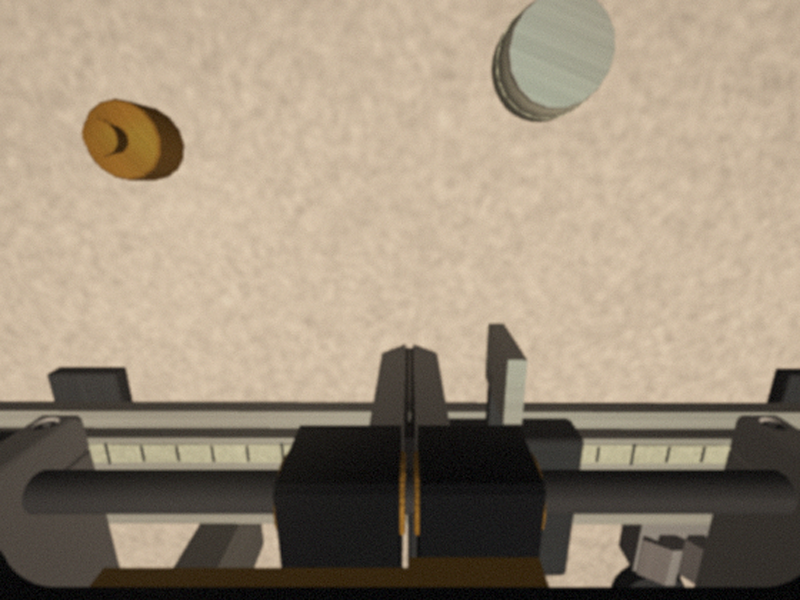

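The finger sits beside the tab, clear of it, at (410,350) against the tab's (500,350). I'll push most of the way first, stopping short of the ramp.

Call:
drive_tool([
  [[0,12,0],[0,0,0],0],
  [[0,22,0],[0,0,0],0],
  [[0,27,0],[0,0,0],0],
  [[0,32,0],[0,0,0],0],
  [[0,38,0],[0,0,0],0],
  [[0,45,0],[0,0,0],0],
  [[0,52,0],[0,0,0],0],
  [[0,59,0],[0,0,0],0],
  [[0,66,0],[0,0,0],0],
  [[0,73,0],[0,0,0],0],
  [[0,80,0],[0,0,0],0],
  [[0,87,0],[0,0,0],0],
  [[0,94,0],[0,0,0],0],
  [[0,100,0],[0,0,0],0],
  [[0,105,0],[0,0,0],0],
  [[0,109,0],[0,0,0],0],
  [[0,112,0],[0,0,0],0],
  [[0,115,0],[0,0,0],0],
  [[0,117,0],[0,0,0],0],
  [[0,117,0],[0,0,0],0],
])

```text
time: 5.7
position: [0.534, 0.1291, 0.0775]
orientation: [0.705, 0.05, 0.705, -0.05]
force: [0.5, 0.0, 0.7]
width: 0.005
```

```bash
cat >> h.py <<'E'
a=np.deg2rad(-8.2); ex=np.array([np.cos(a),np.sin(a),0]); ey=np.array([-np.sin(a),np.cos(a),0])
def rl(s=None):
    s=s or arm.state(); p=np.array(s['position']); print('rail x,y,z',(p@ex*1000).round(1),(p@ey*1000).round(1),(p[2]*1000).round(1),'F along',(s['force']@ey).round(2),s['force'].round(2),'t',s['time'])
E
python3 - <<'E'
from h import *
rl()
d=snap('top','t2'); cv2.imwrite('pics/t2b.png',cv2.resize(d['frame'][130:215,205:415,::-1],None,fx=3.8,fy=3.8,interpolation=cv2.INTER_CUBIC))
E
```

```text
rail x,y,z 510.2 204.0 77.5 F along 0.1 [0.45 0.03 0.7 ] t 5.7
```

View pics/t2b.png

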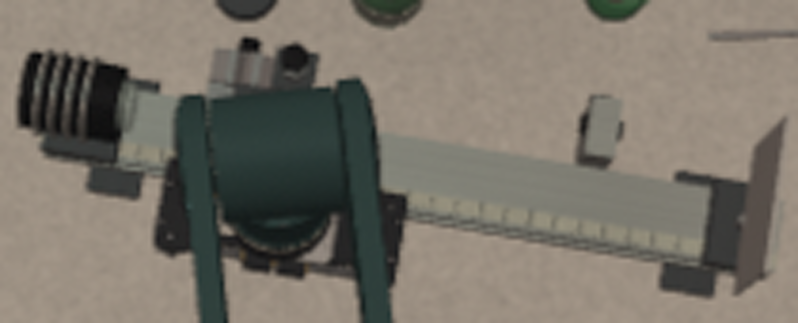

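The arm covers the carriage, but the pin's knob is visible at (294,57) against (407,75) before. I'll compare the two positions.

```bash
python3 - <<'E'
from h import *
d=load('t2'); P=cloud(d); P0=cloud(load('top1'))
g=lambda u,v,z: ray(d,205+u/3.8,130+v/3.8,z)
print((g(294,57,.114)-g(407,75,.114))@ey*1000)
for nm,dd in (('before',load('top1')),('now',d)):
    f=dd['frame'].astype(int).sum(2); k=np.zeros(f.shape,np.uint8); u0=302 if nm=='before' else 274
    k[140:156,u0:u0+16]=(f[140:156,u0:u0+16]<90); n,l,st,ce=cv2.connectedComponentsWithStats(k)
    for i in range(1,n): 
        if st[i,4]>8: p=ray(dd,*ce[i],.114); print(nm,st[i],p.round(4),(p@ex*1000).round(1),(p@ey*1000).round(1))
E
```

```text
89.2850420589264
before [309 147   6   6  31] [0.6712 0.0343 0.114 ] 659.5 129.7
now [280 142   6   6  30] [0.6842 0.1221 0.114 ] 659.8 218.4
```

The carriage has travelled 88.7 mm, so 41.7 mm is left, and the TCP should be at rail y ≈ 245.7 when seated. Now I'll go slowly up the ramp.

Call:
drive_tool([
  [[0,4,0],[0,0,0],0],
  [[0,8,0],[0,0,0],0],
  [[0,11,0],[0,0,0],0],
  [[0,13,0],[0,0,0],0],
  [[0,15,0],[0,0,0],0],
  [[0,17,0],[0,0,0],0],
  [[0,19,0],[0,0,0],0],
  [[0,21,0],[0,0,0],0],
  [[0,22,0],[0,0,0],0],
])

```text
time: 6.65
position: [0.5365, 0.1476, 0.0774]
orientation: [0.705, 0.048, 0.706, -0.053]
force: [-2.4, -9.9, 2.9]
width: 0.004
```

```bash
python3 -c "
from h import *
rl()"
```

```text
rail x,y,z 509.9 222.7 77.4 F along -10.11 [-2.38 -9.87  2.9 ] t 6.65
```

Call:
drive_tool([
  [[0,4,0],[0,0,0],0],
  [[0,6,0],[0,0,0],0],
  [[0,8,0],[0,0,0],0],
  [[0,10,0],[0,0,0],0],
  [[0,12,0],[0,0,0],0],
  [[0,12,0],[0,0,0],0],
  [[0,12,0],[0,0,0],0],
])

```text
time: 7.35
position: [0.5382, 0.1598, 0.0774]
orientation: [0.705, 0.048, 0.706, -0.053]
force: [-0.1, -1.2, 0.5]
width: 0.004
```

```bash
python3 -c "
from h import *
rl()"
```

```text
rail x,y,z 509.9 235.0 77.4 F along -1.17 [-0.07 -1.17  0.54] t 7.35
```

```bash
cat >> h.py <<'E'
def knob(f):
    d=snap('top',f); s=d['frame'].astype(int).sum(2); k=np.zeros(s.shape,np.uint8); k[138:152,258:290]=s[138:152,258:290]<90
    n,l,st,ce=cv2.connectedComponentsWithStats(k)
    for i in range(1,n):
        if st[i,4]>4: p=ray(d,*ce[i],.118); print(st[i],(p@ex*1000).round(1),(p@ey*1000).round(1),'travel',(p@ey*1000-129.7).round(1))
E
python3 -c "
from h import *
rl(); knob('t3')"
```

```text
rail x,y,z 509.9 235.0 77.4 F along -1.17 [-0.07 -1.17  0.54] t 7.35
[269 140   6   6  30] 660.4 250.3 travel 120.6
```

On the flat with about 10 mm left. I'll creep forward.

Call:
drive_tool([
  [[0,2,0],[0,0,0],0],
  [[0,3,0],[0,0,0],0],
  [[0,4,0],[0,0,0],0],
  [[0,5,0],[0,0,0],0],
  [[0,5,0],[0,0,0],0],
  [[0,5,0],[0,0,0],0],
])

```text
time: 8.0
position: [0.5388, 0.1651, 0.0773]
orientation: [0.705, 0.048, 0.706, -0.052]
force: [-0.9, -0.1, 0.2]
width: 0.005
```

```bash
python3 -c "
from h import *
rl(); knob('t4')"
```

```text
rail x,y,z 509.8 240.3 77.3 F along -0.21 [-0.93 -0.07  0.16] t 8.0
[266 140   6   6  30] 658.5 259.8 travel 130.1
```

The knob jumped 9.5 mm while the finger moved 5.3 mm. Travel is now 130.1 mm and contact force about 0, so the pin has dropped into the notch. I'll back off, rise and go above the switch.

Call:
drive_tool([
  [[0,-6,0],[0,0,0],0],
  [[0,-18,0],[0,0,0],0],
  [[-30,-25,0],[0,0,0],0],
  [[-70,-25,0],[0,0,0],0],
  [[-110,-25,0],[0,0,0],0],
  [[-140,-25,-10],[0,0,0],0],
  [[-140,0,-40],[0,0,0],0],
  [[-140,25,-70],[0,0,0],0],
  [[-140,50,-100],[0,0,0],0],
  [[-140,80,-130],[0,0,0],0],
  [[-140,110,-160],[0,0,0],0],
  [[-120,140,-185],[0,0,0],0],
  [[-90,149,-196],[0,0,0],0],
  [[-70,149,-196],[0,0,0],0],
  [[-70,149,-196],[0,0,0],0],
  [[-70,149,-196],[0,0,0],0],
])

```text
time: 9.65
position: [0.3665, 0.3401, 0.147]
orientation: [0.705, 0.048, 0.706, -0.053]
force: [0.5, -0.5, 0.9]
width: 0.001
```

```bash
python3 - <<'E'
from h import *
rl(); print(arm.state()['position'])
knob('t5'); d=load('t5'); w=snap('wrist','w5')
A=cv2.resize(d['frame'][130:215,215:355],(560,340),interpolation=cv2.INTER_CUBIC); B=cv2.resize(w['frame'][130:400,180:380],None,fx=1.2,fy=1.2)
c=np.zeros((340,800,3),np.uint8); c[:,:560]=A; c[:324,560:]=B
cv2.imwrite('pics/m5.png',c[:,:,::-1])
E
```

```text
rail x,y,z 314.3 388.9 147.0 F along -0.44 [ 0.5  -0.51  0.91] t 9.65
[0.36650975 0.34012467 0.14696714]
[266 140   6   6  31] 658.2 259.6 travel 129.9
```

View pics/m5.png

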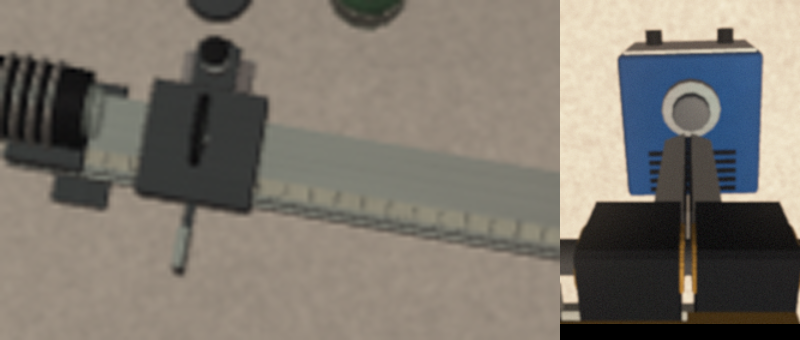

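The left panel shows the carriage over the stop, unmoved after release. The right panel shows the switch at (691,112), in line with the closed fingers. A quick numeric check of both comes before pressing.

```bash
python3 - <<'E'
from h import *
w=load('w5'); print('switch',ray(w,180+131/1.2,130+112/1.2,.092).round(4))
for f in ('top1','t3','t5'):
    d=load(f); P=cloud(d); u,v={'top1':(311,149),'t3':(271,142),'t5':(268,142)}[f]; q=P[v:v+3,u:u+3].reshape(-1,3); print(f,np.nanmedian(q,0).round(4),np.nanmean(q,0).round(4))
E
```

```text
switch [0.3648 0.3433 0.092 ]
top1 [0.6707 0.0334 0.1132] [0.6708 0.0333 0.1123]
t3 [0.6866 0.1524 0.1223] [0.6862 0.1523 0.1214]
t5 [0.6882 0.1614 0.1146] [0.688  0.1614 0.1142]
```

The knob's height dropped from 122 mm on the flat to 114.6 mm, which matches a seated pin. The switch centre is at about (0.365, 0.342). Pressing now.

Call:
drive_tool([
  [[20,2,-1],[0,0,0],0],
  [[40,2,-1],[0,0,0],0],
  [[50,2,-1],[0,0,0],0],
  [[55,2,-1],[0,0,0],0],
  [[58,2,-1],[0,0,0],0],
  [[61,2,-1],[0,0,0],0],
  [[63,2,-1],[0,0,0],0],
  [[65,2,-1],[0,0,0],0],
  [[65,2,-1],[0,0,0],0],
  [[65,2,-1],[0,0,0],0],
])

```text
time: 10.75
position: [0.3673, 0.3426, 0.0861]
orientation: [0.706, 0.05, 0.704, -0.052]
force: [-3.6, -5.0, 11.8]
width: 0.005
```

```bash
python3 -c "
from h import *
rl()"
```

```text
rail x,y,z 314.7 391.5 86.1 F along -5.48 [-3.61 -5.02 11.85] t 10.75
```

The tip is at z 86.1 mm, which is the switch's full-down height, with 12 N of push. Lifting clear.

Call:
drive_tool([
  [[-10,0,0],[0,0,0],0],
  [[-40,0,0],[0,0,0],0],
  [[-80,0,0],[0,0,0],0],
  [[-110,0,0],[0,0,0],0],
  [[-110,0,0],[0,0,0],0],
  [[-110,0,0],[0,0,0],0],
  [[-110,0,0],[0,0,0],0],
])

```text
time: 11.45
position: [0.3664, 0.3426, 0.1944]
orientation: [0.705, 0.049, 0.705, -0.053]
force: [-0.0, 1.1, -0.7]
width: 0.003
```

```bash
python3 - <<'E'
from h import *
rl(); knob('t6'); P=cloud(load('t6')); print('knob z',np.nanmedian(P[142:145,268:271,2]))
w=snap('wrist','w6'); P=cloud(w); R,c=ext(w); q=w['R'] if 'R' in w else None
p=w['intrinsics']@(R.T@(np.array([.365,.342,.092])-c)); u,v=(p[:2]/p[2]).astype(int); print(u,v,'switch top z',np.nanmedian(P[v-4:v+5,u-4:u+5,2]))
E
```

```text
rail x,y,z 313.8 391.4 194.4 F along 1.13 [-0.02  1.14 -0.71] t 11.45
[266 140   6   6  31] 658.2 259.6 travel 129.9
knob z 0.11411768526573618
285 209 switch top z 0.09271875623928494
```

The switch is back up (top at 92.7 mm), the carriage is seated, and the robot is clear. Handing in.

```bash
python3 -c "
from bench import arm
print(arm.finish_job())"
```

```text
the job is handed in; nothing more can be done
None
```

The carriage is seated in the click stop's notch, the lamp supply switch has been pressed and released, and the job is handed in. It took about 11.5 s of the 64 s allowed; the hand-in gives no verdict.

- **Carriage:** I pushed it about 130 mm towards +y, with the shut fingers on tab_right only. At the end of the flat, the pin's knob jumped 9.5 mm while the finger moved 5.3 mm, and the push force fell to about zero. After I let go, the travel read 129.9 mm, against the 130.4 ± 1.5 mm measured to the notch. The knob height fell from 122 mm on the flat to 114 mm, as it should for a seated pin. Both readings were the same after the switch press.
- **Switch:** The fingertips reached 86.1 mm above the bench, the fully-down height, with about 12 N of push. After lifting, the switch top read 92.7 mm, so it is back up.
- **End state:** The fingers are about 100 mm above the supply, touching nothing. The last force reading was about 1 N, which is within the sensor noise.

No check failed or disagreed. I did not re-measure the other things on the bench, but the arm stayed clear of them throughout.

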